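Stow the pigment jar in the supply cupboard's door rack

TASK

Swing the green cupboard door wide open by its handle and stand the red-lidded jar upright on the cork pad in the free compartment of the rack on the inside of the door. Then close the door fully again with the jar still standing in the rack. Move the door gently, never flinging or slamming it, keep the short jar already in the rack standing in its compartment, and leave everything else on the table and on the cupboard where it is.

Things in the scene. Friction and masses are not known exactly. Their poses are not given: they have to be found in the camera images.
- cabinet: low plywood cupboard fixed on the table, 170 deep (x) x 250 wide (y) x 215 mm tall; origin at the centre of its underside, z up; its front faces its own -x. A green door with a white panel, 15 mm thick, covers the front; the hinge is the front edge on its +y side (at x -85, y +125 mm), the steel handle is near the other edge
- door (a joint): angle of the cupboard door in rad: 0 closed, grows as it swings outwards to at most 1.9; seen from above the door opens clockwise. It stays where it is left. Light friction (about 1 N at the handle)
- door_handle (a point): grip point on the door's handle, a vertical steel bar 12 mm thick from 147 to 209 mm above the table, standing 38 mm off the door's outer face (32 mm of free space behind it), on two thin posts; the point is on the bar's axis 185 mm above the table. From the hinge, in the door's frame, it lies at x -53, y -222 mm
- door_hinge (a point): point of the door on the hinge axis at table height; its axes turn with the door: y along the door (the door lies towards -y), -x out of the door's outer face, +x out of the inner face, which carries the rack; axes equal the cupboard's while closed. The door's top edge is 208 mm above the table
- bay_hinge_side (a point): centre of the floor of the rack compartment nearer the hinge. Each compartment is 60 mm deep (door's x) x 70 mm wide (door's y), floor 95 mm above the table, open at the top, with walls 30 mm high (rail and dividers 4 mm thick; the door itself is the back wall). In the door's frame at x +30, y -69 mm. Inside the cupboard while the door is closed
- bay_handle_side (a point): centre of the floor of the rack compartment nearer the handle; otherwise like the other. In the door's frame at x +30, y -143 mm
- cork_pad: loose cork pad 54 x 62 x 4 mm lying in the free compartment of the door rack (either of the two); origin at the centre of its underside, z up. The jar goes on it
- jar_red: clear plastic jar, 48 mm across and 90 mm tall, straight-sided, lid of the same width (top 22 mm), about 150 g; origin at the centre of its underside, z up; red lid, orange contents. The jar to stow; starts on the table among the other jars, which change places
- jar_short: short clear jar with a white lid, 48 mm across, 45 mm tall, loose, standing in the other compartment of the door rack; origin at the centre of its underside. It stays there
- jar_blue: clear plastic jar, 48 mm across and 90 mm tall, straight-sided, lid of the same width (top 22 mm), about 150 g; origin at the centre of its underside, z up; blue lid. Leave alone
- jar_black: clear plastic jar, 48 mm across and 90 mm tall, straight-sided, lid of the same width (top 22 mm), about 150 g; origin at the centre of its underside, z up; black lid. Leave alone
- bottle_yellow: clear bottle with a yellow cap, 44 mm across, 105 mm tall; origin at the centre of its underside. Leave alone
- cup: small white ceramic cup without handle, 60 mm across, 60 mm tall; origin at the centre of its underside. Leave alone
- flask: yellow drinking flask, 66 mm across, 190 mm tall; origin at the centre of its underside. Leave alone
- paint_tray: white open tray, 110 x 180 x 22 mm; origin at the centre of its underside. Leave alone
- palette_stack: stack of white palette cups, 62 mm across, 36 mm tall, on top of the cupboard; origin at the centre of its underside. Leave alone

How it is judged:
On the way, in this order (a step that is already met when the one before it is completed fails the run):
1. the door is swung wide open (beyond 1.2 rad, about 70 degrees) (value of joint door above 1.2 rad), for 0.2 s.
2. the red-lidded jar stands on the cork pad in the rack of the open door, let go (horizontal distance between jar_red and cork_pad below 0.022 m and z of jar_red in the frame of cork_pad between 0.001 and 0.009 m and angle between jar_red's own z axis and vertical below 0.15 rad and (distance between cork_pad and bay_hinge_side below 0.02 m or distance between cork_pad and bay_handle_side below 0.02 m) and value of joint door above 0.9 rad and contact force between jar_red and the fingers below 0.1 N), for 0.3 s.
At the end, for the whole second after the job is handed in: The door is closed to within 0.06 rad; the red-lidded jar stands at rest upright (within 0.15 rad) on the cork pad, within 22 mm of its centre, the pad lies within 20 mm of the middle of its compartment, and the short jar still stands upright within 22 mm of the middle of its own (horizontal distance between jar_red and cork_pad below 0.022 m and z of jar_red in the frame of cork_pad between 0.001 and 0.009 m and angle between each of jar_red, jar_short's own z axis and vertical below 0.15 rad and (distance between cork_pad and bay_hinge_side below 0.02 m or distance between cork_pad and bay_handle_side below 0.02 m) and value of joint door below 0.06 rad and (distance between jar_short and bay_hinge_side below 0.022 m or distance between jar_short and bay_handle_side below 0.022 m) and linear speed of jar_red below 0.02 m/s); the robot touches nothing.
It fails at once if the door is flung or slammed (faster than 2.5 rad/s) (velocity of joint door above 2.5 rad/s or velocity of joint door below -2.5 rad/s).
It fails at once if the short jar is tipped over or leaves the rack (angle between jar_short's own z axis and vertical above 0.6 rad or height (world z) of jar_short below 0.08 m).
It fails at once if the blue-lidded jar, the black-lidded jar, the yellow-capped bottle or the small cup is moved more than 25 mm or tipped over (distance of any of jar_blue, jar_black, bottle_yellow, cup from where it was at the start of the episode above 0.025 m or angle between any of jar_blue, jar_black, bottle_yellow, cup's own z axis and vertical above 0.5 rad).
It fails at once if the flask, the white tray or the palette cups on the cupboard are moved more than 25 mm or tipped over (distance of any of flask, paint_tray, palette_stack from where it was at the start of the episode above 0.025 m or angle between any of flask, paint_tray, palette_stack's own z axis and vertical above 0.5 rad).
It also fails if it takes over 72 s, if anything falls off the work surface, if the arm or the gripper's body presses on something with over 40 N, if the wrist force passes 120 N, or if a joint passes its speed limit or range.

ROBOT

A 6-joint arm with a two-finger parallel gripper is mounted at the origin on the work surface. World frame = base frame: x ahead of the robot, y to its left, z up, the work surface at z = 0. Lengths are in m, angles in rad, forces in N, time in s.
With the tool pointing down it reaches from about 0.3 to 0.875 m from the base axis. Payload 6.4 kg.
Tool frame: the origin (TCP) lies midway between the tips of the shut fingers; the grasp point (between the pads) lies 19 mm behind it; x points along the fingers, y is the direction in which the jaws open and shut, and the axes are right-handed (so a half turn about x gives the same grasp; the last joint's range is limited). The gripper opens to 85 mm and grips with 20 to 120 N. Pads are 22 mm wide; open, the fingers measure 114 mm over their backs; the gripper's body (76 mm by 85 mm) begins 54 mm behind the grasp point. The pads swing forward as they close: fully open they stand 13 mm farther back than shut.
Start: joints at [1.046, 0.181, 1.607, -0, 1.354, -0.206], TCP at [0.18, 0.546, 0.231] pointing down, gripper open.
Joint ranges: [-2.99, 2.99], [-0.89, 2.07], [0.3, 2.58], [-1.14, 4.28], [0, 2.63], [-3.12, 3.12]. Speed limits (rad/s): [2.57, 2.57, 3.01, 3.14, 3.14, 3.14].

INTERFACE

Orientations are given as a unit quaternion [w, x, y, z].
In Python, from bench import ctrl gives the robot as it stands.
- The arm moves only by the tool step_arm, never from a script. Its argument "motion" is a list of rows, each a list of 7 numbers: the shift along the tool's x, y, z in mm, then the turn, a rotation vector about the tool's x, y, z in degrees, then the closure in counts, from 0 (fully open) to 255 (shut). In form: [[tx, ty, tz, rx, ry, rz, hand], ...]. A call has 1 to 10 rows; each row is the pose to reach, as a shift and turn from the pose commanded when the call began, along the tool's axes at that moment; what a row does not reach only later rows make up. A row lasts 1/8 s, in which the tool goes at most 62.5 mm and 10.7 degrees, less where a joint would pass 70% of its speed; a pose out of reach is approached as far as the arm can. A call with a gripper value outside its range is refused whole. The fingers move at their own pace and stop on an object; the grip force is fixed at half the most. Time passes only in rows, so rows that repeat a pose let the fingers close. It gives the time, the measured TCP pose, the force and the opening at its end, in the units of the state.
- ctrl.get_obs(): the state, without advancing time (a new reading comes with each control period).
- ctrl.camera(name): name is "side" or "top"; returns (picture, depth): 480x640x3 uint8, red, green, blue; 480x640 float32, m along the optical axis (not along the pixel's ray), 0 where there is no reading.
- ctrl.camera_info(name): a dict with "fx", "fy", "cx", "cy" (pixels), "T" (4x4, takes a point from camera to world coordinates). Camera axes: x right, y down, z forward; pixel columns grow to the right and rows downward; lengths in m; the calibration is good to about 2 mm. A picture is of the moment at which its call begins. camera_info takes no time and is no camera call.
- ctrl.hand_in(): hands the job in, once; it reports no verdict.
The state is a dict: "time_s": time; "q": joint angles; "dq": joint speeds; "joint_efforts": joint torques, N m; "eef_pos": TCP position; "eef_rot": TCP orientation; "wrist_force": force on the tool from outside, world axes, zero at the start; "torque": the same for the moment, N m; "opening": opening from 0.0 (shut) to 1.0 (fully open).
Only numpy, scipy, OpenCV 4.12 (cv2) and the standard library are available. Lean on these libraries where they do the work, as an engineer would, in place of code of your own. Each camera call takes 0.05 s, during which the arm holds its last target. There are 200 camera calls.

## Working session

There is one attempt and no reset: what is moved stays moved. The work goes in short steps, Python scripts to look and compute and a tool call to move; the robot and the scene stay as the last step left them, time stands still between calls to the robot, and variables do not carry over. Pictures are saved under pics/ and viewed, about 8 in all and at most 12, crops included, and the job is handed in when it is done.

Besides the shell and the picture viewer there is one more tool, called after "Request:" by a JSON object that holds its "fn" and its "kwargs", one argument or row to a line. step_arm: Moves the arm, as the interface text tells. Its arguments: {"type":"object","properties":{"motion":{"type":"array","items":{"type":"array","items":{"type":"number"}}}},"required":["motion"]}

```bash
ls; mkdir -p pics
python3 - <<'E'
from bench import ctrl
import cv2, numpy as np
o=ctrl.get_obs(); print(o)
for n in ("top","side"):
    p,d=ctrl.camera(n); i=ctrl.camera_info(n); print(n,i)
    cv2.imwrite(f"pics/{n}0.png",p[:,:,::-1]); np.savez(f"pics/{n}0.npz",p=p,d=d,T=i["T"],K=[i["fx"],i["fy"],i["cx"],i["cy"]])
E
```

```text
pics
{'time_s': 0.0, 'q': array([ 1.04570902e+00,  1.81506573e-01,  1.60802962e+00, -1.30468554e-05,
        1.35382315e+00, -2.06289130e-01]), 'dq': array([ 2.62464577e-04,  2.43583971e-04, -3.60428673e-04,  1.00143886e-03,
       -5.12559670e-05,  2.46141977e-04]), 'joint_efforts': array([-6.38954825e-04, -4.44874692e+01, -3.51340306e+01, -3.27226935e-04,
        9.11786046e-03, -5.78059030e-06]), 'eef_pos': array([0.17990978, 0.54553073, 0.2303931 ]), 'eef_rot': array([ 0.69792341,  0.11164953,  0.69836171, -0.11281938]), 'wrist_force': array([-0.85268151, -0.20596559,  0.64327687]), 'torque': array([-0.0073186 ,  0.00650615,  0.02964506]), 'opening': 0.9991305586527791}
top {'fx': 550.8563814426265, 'fy': 550.8563814426265, 'cx': 314.69485013127144, 'cy': 242.6225696818074, 'T': array([[-0.01329085, -0.99327878,  0.11498092,  0.40310078],
       [-0.99986161,  0.01205131, -0.01146886,  0.0355264 ],
       [ 0.01000611, -0.11511743, -0.99330149,  1.67939813],
       [ 0.        ,  0.        ,  0.        ,  1.        ]])}
side {'fx': 466.99416020129775, 'fy': 466.99416020129775, 'cx': 317.91999311153756, 'cy': 237.46603138127827, 'T': array([[-0.33966863,  0.73754297, -0.58365708,  1.21341625],
       [ 0.94053908,  0.26858786, -0.20795864,  0.25660653],
       [ 0.00338477, -0.61958932, -0.78491886,  0.97213999],
       [ 0.        ,  0.        ,  0.        ,  1.        ]])}
```

View pics/top0.png

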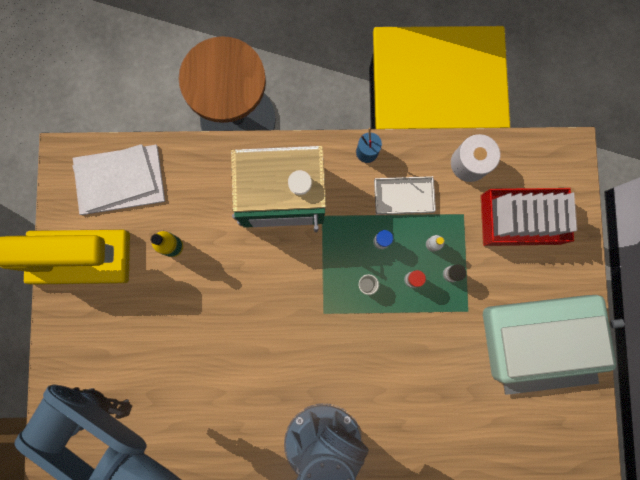

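View pics/side0.png

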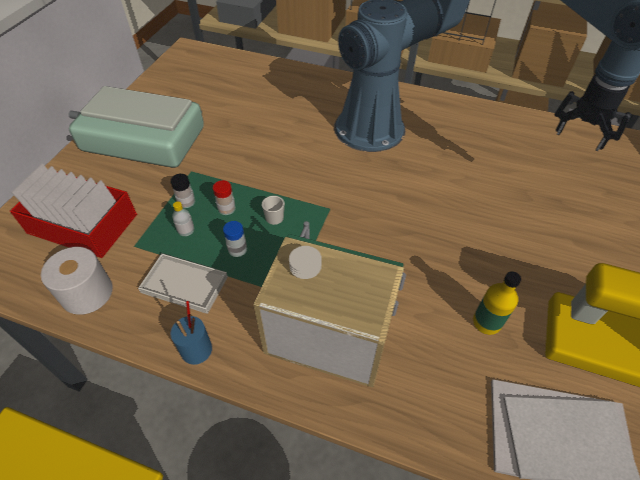

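The top view shows the cupboard at (232–323, 147–225) with its handle near (316, 222). The red lid is at (416, 279), blue at (384, 239), black at (456, 272), the bottle at (436, 243), the cup at (369, 285) and the flask at (166, 243). The side view agrees.

```bash
cat > h.py <<'E'
import numpy as np, cv2
def world(z):
    fx,fy,cx,cy=z["K"]; d=z["d"]; v,u=np.indices(d.shape)
    P=np.stack([(u-cx)/fx*d,(v-cy)/fy*d,d],-1); T=z["T"]
    return P@T[:3,:3].T+T[:3,3]
def ray(z,u,v,h):
    fx,fy,cx,cy=z["K"];T=z["T"]; r=T[:3,:3]@np.array([(u-cx)/fx,(v-cy)/fy,1]); o=T[:3,3]
    return o+r*(h-o[2])/r[2]
E
python3 - <<'E'
from h import *
for n in("top","side"):
    z=np.load(f"pics/{n}0.npz"); W=world(z); p=z["p"].astype(int)
    ok=(z["d"]>0)
    reg=ok&(W[...,0]>.3)&(W[...,0]<.95)&(W[...,1]>-.4)&(W[...,1]<.5)
    m=reg&(abs(W[...,2]-.215)<.005)&(W[...,0]>.5)&(W[...,1]<.35)
    r=cv2.minAreaRect((W[m][:,:2]*1000).astype(np.float32)); print(n,"cab top",m.sum(),np.median(W[m][:,2]),r,cv2.boxPoints(r).round().tolist())
    # things
    for nm,lo,hi in(("hi",.06,.13),("low",.03,.2),("tall",.16,.205)):
        m=(reg&(W[...,2]>lo)&(W[...,2]<hi)).astype(np.uint8)
        k,l,s,c=cv2.connectedComponentsWithStats(m)
        for i in range(1,k):
            if s[i,4]>25:
                q=W[l==i]; col=np.median(p[l==i],0); zt=np.percentile(q[:,2],95); t=q[q[:,2]>zt-.008]
                r=cv2.minAreaRect((t[:,:2]*1000).astype(np.float32))
                print(n,nm,s[i].tolist(),"px",c[i].round(),"top z",zt.round(3),"ctr",np.round(r[0]),np.round(r[1]),"ang",round(r[2]),"col",col, p[l==i][q[:,2]>zt-.008].mean(0).round())
    R,G,B=p[...,0],p[...,1],p[...,2]
    m=reg&(R>130)&(G<70)&(B<70)&(W[...,0]<.6); print("red",n,W[m].mean(0).round(4),np.argwhere(m).mean(0))
E
```

```text
top cab top 4691 0.2148118559070482 ((721.74169921875, 116.31562805175781), (230.39642333984375, 250.27052307128906), 1.9149080514907837) [[602.0, 238.0], [611.0, -13.0], [841.0, -5.0], [833.0, 245.0]]
top hi [357, 132, 25, 26, 455] px [369. 145.] top z 0.1 ctr [ 880. -150.] [66. 66.] ang 89 col [ 63.  99. 125.] [ 65.  93. 116.]
top hi [237, 218, 77, 7, 278] px [276. 222.] top z 0.127 ctr [649. 125.] [  3. 208.] ang 2 col [77. 74. 75.] [68. 69. 68.]
top hi [152, 231, 27, 25, 278] px [169. 244.] top z 0.129 ctr [591. 448.] [56. 62.] ang 82 col [107.   87.    8.5] [140. 113.   7.]
top hi [375, 230, 18, 17, 229] px [384. 238.] top z 0.096 ctr [ 599. -186.] [46. 44.] ang 77 col [ 43.  83. 172.] [ 42.  83. 168.]
top hi [429, 235, 15, 14, 161] px [436. 242.] top z 0.107 ctr [ 589. -343.] [21. 18.] ang 84 col [177. 171. 123.] [210. 176.  40.]
top hi [447, 264, 13, 17, 174] px [454. 272.] top z 0.096 ctr [ 497. -385.] [29. 46.] ang 89 col [54.5 51.  44. ] [53. 50. 43.]
top hi [407, 270, 18, 17, 235] px [416. 278.] top z 0.095 ctr [ 481. -276.] [44. 46.] ang 87 col [178.  57.  44.] [175.  58.
[... 3919 characters left out ...]
, 73, 4570] px [318. 345.] top z 0.193 ctr [835. 120.] [  4. 249.] ang 2 col [133. 128. 124.] [132. 126. 119.]
side tall [299, 224, 10, 16, 100] px [305. 232.] top z 0.204 ctr [637.  18.] [42. 15.] ang 11 col [106.  104.5 103.5] [92. 99. 95.]
side tall [502, 271, 19, 20, 260] px [511. 281.] top z 0.19 ctr [592. 451.] [28. 31.] ang 61 col [26.  25.5 24.5] [26. 24. 25.]
side tall [400, 273, 6, 10, 36] px [402. 277.] top z 0.18 ctr [657. 243.] [ 7. 12.] ang 89 col [111.5 109.  105.5] [119. 114. 106.]
side tall [254, 307, 130, 49, 1421] px [319. 331.] top z 0.203 ctr [835. 120.] [  4. 248.] ang 2 col [133. 128. 124.] [130. 122. 111.]
red side [ 0.4845 -0.2713  0.0849] [188.32735426 222.38565022]
```

```bash
cat >> h.py <<'E'
from scipy.spatial.transform import Rotation as Ro
def down(yaw):  # tool x down, tool y at world angle yaw
    x=np.array([0,0,-1.]); y=np.array([np.cos(yaw),np.sin(yaw),0]); return np.stack([x,y,np.cross(x,y)],1)
def rel(p0,R0,p,R):
    s=R0.T@(np.asarray(p)-p0)*1000; t=Ro.from_matrix(R0.T@R).as_rotvec(degrees=True); return np.r_[s,t].round(1)
def cur():
    from bench import ctrl
    o=ctrl.get_obs(); w,x,y,z=o["eef_rot"]; return o["eef_pos"],Ro.from_quat([x,y,z,w]).as_matrix(),o
C=np.array([.752,.1167]); TH=np.deg2rad(1.87)
def rot(a): return np.array([[np.cos(a),-np.sin(a)],[np.sin(a),np.cos(a)]])
HINGE=C+rot(TH)@[-.085,.125]
def door(phi,x,y): return HINGE+rot(TH-phi)@[x,y]
E
python3 - <<'E'
from h import *
z=np.load("pics/top0.npz");s=np.load("pics/side0.npz")
print("hinge",HINGE,"handle",door(0,-.053,-.222))
a=cv2.resize(z["p"][190:240,280:340],None,fx=8,fy=8,interpolation=cv2.INTER_NEAREST)
b=cv2.resize(s["p"][210:260,280:320],None,fx=8,fy=8,interpolation=cv2.INTER_NEAREST)
cv2.imwrite("pics/crop0.png",np.hstack([a,b])[:,:,::-1])
W=world(z);
for v in range(214,234,1): print(v,[tuple((W[v,u]*1000).round().astype(int)) for u in (312,315,318)])
p,R,o=cur(); print(R.round(3), "yaw",np.arctan2(R[1,1],R[0,1]),o["q"][[0,5]])
E
```

```text
hinge [0.66296628 0.23885972] handle [0.61723878 0.01524846]
214 [(np.int64(654), np.int64(25), np.int64(193)), (np.int64(652), np.int64(17), np.int64(205)), (np.int64(656), np.int64(8), np.int64(183))]
215 [(np.int64(403), np.int64(36), np.int64(1679)), (np.int64(649), np.int64(17), np.int64(203)), (np.int64(655), np.int64(8), np.int64(171))]
216 [(np.int64(653), np.int64(25), np.int64(163)), (np.int64(647), np.int64(17), np.int64(201)), (np.int64(655), np.int64(8), np.int64(151))]
217 [(np.int64(653), np.int64(24), np.int64(147)), (np.int64(643), np.int64(17), np.int64(209)), (np.int64(654), np.int64(7), np.int64(143))]
218 [(np.int64(652), np.int64(24), np.int64(135)), (np.int64(641), np.int64(17), np.int64(204)), (np.int64(655), np.int64(7), np.int64(116))]
219 [(np.int64(653), np.int64(24), np.int64(114)), (np.int64(639), np.int64(17), np.int64(200)), (np.int64(656), np.int64(7), np.int64(95))]
220 [(np.int64(653), np.int64(24), np.int64(95)), (np.int64(636), np.int64(17), np.int64(204)), (np.int64(654), np.int64(7), np.int64(85))]
221 [(np.int64(653), np.int64(24), np.int64(78)
[... 1183 characters left out ...]
int64(5), np.int64(-4))]
230 [(np.int64(637), np.int64(24), np.int64(-5)), (np.int64(612), np.int64(17), np.int64(180)), (np.int64(636), np.int64(5), np.int64(3))]
231 [(np.int64(635), np.int64(24), np.int64(-7)), (np.int64(610), np.int64(17), np.int64(169)), (np.int64(633), np.int64(6), np.int64(1))]
232 [(np.int64(630), np.int64(24), np.int64(4)), (np.int64(631), np.int64(15), np.int64(-1)), (np.int64(631), np.int64(5), np.int64(-3))]
233 [(np.int64(626), np.int64(24), np.int64(12)), (np.int64(627), np.int64(15), np.int64(2)), (np.int64(628), np.int64(5), np.int64(-5))]
[[-0.001  0.313  0.95 ]
 [-0.001  0.95  -0.313]
 [-1.    -0.002 -0.   ]] yaw 1.2520533935615792 [ 1.04571789 -0.20633686]
```

View pics/crop0.png

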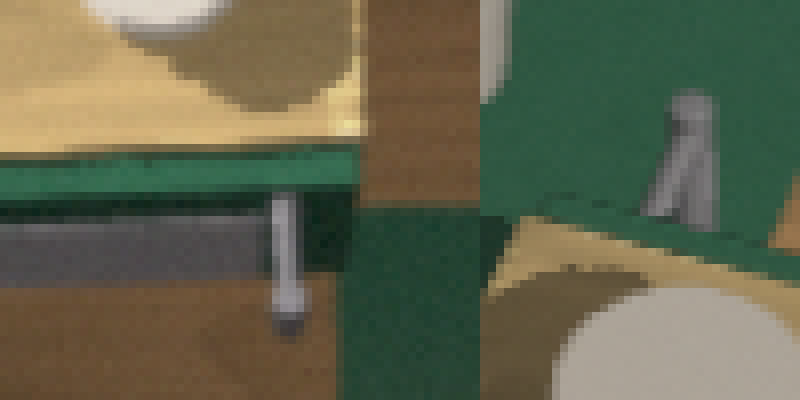

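Run:
```python
from h import *
p,R,o=cur(); print(rel(p,R,[.617,.0155,.26],down(np.pi/2+TH)))
```

```text
[-2.920e+01 -3.665e+02  5.812e+02 -2.010e+01 -0.000e+00  1.000e-01]
```

Request:
{"fn": "step_arm", "kwargs": {
  "motion": [
    [-29,-40,60,-5,0,0,0],
    [-29,-366,581,-20,0,0,0],
    [-29,-366,581,-20,0,0,0],
    [-29,-366,581,-20,0,0,0],
    [-29,-366,581,-20,0,0,0],
    [-29,-366,581,-20,0,0,0],
    [-29,-366,581,-20,0,0,0],
    [-29,-366,581,-20,0,0,0],
    [-29,-366,581,-20,0,0,0],
    [-29,-366,581,-20,0,0,0]
  ]
}}

```text
time_s: 1.35
eef_pos: [0.5719, 0.0704, 0.2593]
eef_rot: [0.707, -0.011, 0.707, 0.011]
wrist_force: [1.6, 0.5, 1.2]
opening: 0.999
```

Run:
```python
from h import *
p,R,o=cur(); print(p,o["dq"].round(2),rel(p,R,[.617,.0155,.26],down(np.pi/2+TH)))
```

```text
[0.57190687 0.07035063 0.25931414] [-0.67  0.56 -0.64  0.    0.07 -0.67] [ -0.7 -56.2  43.4  -0.2  -0.   -0. ]
```

Request:
{"fn": "step_arm", "kwargs": {
  "motion": [
    [0,0,0,0,0,0,0],
    [0,0,0,0,0,0,0],
    [0,0,0,0,0,0,0]
  ]
}}

```text
time_s: 1.72
eef_pos: [0.5702, 0.0734, 0.2595]
eef_rot: [0.707, -0.011, 0.707, 0.011]
wrist_force: [-0.1, 0.2, 0.1]
opening: 1.001
```

Run:
```python
from h import *
p,R,o=cur(); print(p,o["dq"].round(2),rel(p,R,[.617,.0155,.26],down(np.pi/2+TH)))
```

```text
[0.57021147 0.07336284 0.25950613] [ 0.01 -0.01 -0.   -0.    0.   -0.  ] [ -0.5 -59.3  44.9  -0.   -0.   -0. ]
```

Request:
{"fn": "step_arm", "kwargs": {
  "motion": [
    [0,-30,23,0,0,0,0],
    [0,-59,45,0,0,0,0],
    [0,-59,45,0,0,0,0],
    [30,-59,45,0,0,0,0],
    [60,-59,45,0,0,0,0],
    [80,-59,45,0,0,0,0],
    [95,-59,45,0,0,0,0],
    [95,-59,45,0,0,0,0]
  ]
}}

```text
time_s: 2.72
eef_pos: [0.6171, 0.0151, 0.1637]
eef_rot: [0.706, -0.011, 0.708, 0.011]
wrist_force: [-0.5, 0.3, 0.7]
opening: 1.002
```

Request:
{"fn": "step_arm", "kwargs": {
  "motion": [
    [0,0,0,0,0,0,120],
    [0,0,0,0,0,0,255],
    [0,0,0,0,0,0,255],
    [0,0,0,0,0,0,255],
    [0,0,0,0,0,0,255],
    [0,0,0,0,0,0,255]
  ]
}}

```text
time_s: 3.48
eef_pos: [0.618, 0.0154, 0.1651]
eef_rot: [0.707, -0.01, 0.707, 0.011]
wrist_force: [-1.4, 4.4, 3.3]
opening: 0.121
```

Run:
```python
from h import *
p,R,o=cur(); print(p,o["wrist_force"],o["opening"])
p0,R0=np.r_[door(0,-.053,-.222),.165],down(np.pi/2+TH)
for k in range(1,17):
    f=.1*k; print(f.__round__(2),rel(p0,R0,np.r_[door(f,-.053,-.222),.165],down(np.pi/2+TH-f)))
```

```text
[0.61797011 0.01539244 0.1651476 ] [-1.36351413  4.42878032  3.33341741] 0.12080855977020229
0.1 [  0.    6.4 -21.9   5.7   0.    0. ]
0.2 [  0.   15.  -43.   11.5   0.    0. ]
0.3 [  0.   25.6 -63.2  17.2   0.    0. ]
0.4 [  0.   38.2 -82.3  22.9   0.    0. ]
0.5 [  0.   52.6 -99.9  28.6   0.    0. ]
0.6 [   0.    68.7 -116.1   34.4    0.     0. ]
0.7 [   0.    86.3 -130.6   40.1    0.     0. ]
0.8 [   0.   105.4 -143.2   45.8    0.     0. ]
0.9 [   0.   125.5 -153.8   51.6    0.     0. ]
1.0 [   0.   146.7 -162.4   57.3    0.     0. ]
1.1 [   0.   168.5 -168.9   63.     0.     0. ]
1.2 [   0.   191.  -173.1   68.8    0.     0. ]
1.3 [   0.   213.7 -175.1   74.5    0.     0. ]
1.4 [   0.   236.5 -174.8   80.2    0.     0. ]
1.5 [   0.   259.2 -172.2   85.9    0.     0. ]
1.6 [   0.   281.5 -167.4   91.7    0.     0. ]
```

Request:
{"fn": "step_arm", "kwargs": {
  "motion": [
    [0,3,-11,2.9,0,0,255],
    [0,6.4,-22,5.7,0,0,255],
    [0,15,-43,11.5,0,0,255],
    [0,25.6,-63,17.2,0,0,255],
    [0,38,-82,22.9,0,0,255],
    [0,52.6,-100,28.6,0,0,255],
    [0,68.7,-116,34.4,0,0,255],
    [0,68.7,-116,34.4,0,0,255]
  ]
}}

```text
time_s: 4.47
eef_pos: [0.4982, 0.0791, 0.1651]
eef_rot: [0.678, 0.198, 0.679, -0.2]
wrist_force: [-5.5, -5.5, 6.7]
opening: 0.122
```

Run:
```python
from h import *
p,R,o=cur(); print(p,door(.6,-.053,-.222),o["wrist_force"],o["torque"],o["opening"],o["q"])
f0=.6
p0,R0=np.r_[door(f0,-.053,-.222),.165],down(np.pi/2+TH-f0)
for k in range(7,18):
    f=.1*k; print(f.__round__(2),rel(p0,R0,np.r_[door(f,-.053,-.222),.165],down(np.pi/2+TH-f)))
```

```text
[0.49815926 0.07909022 0.16512746] [0.49896533 0.08012507] [-5.54168942 -5.4844859   6.71015784] [-0.64312211  0.87770806  0.05294629] 0.12186304174218486 [-0.07636822  0.09671583  1.84354889 -0.00313778  1.20304535 -1.07605914]
0.7 [  0.    6.4 -21.9   5.7   0.    0. ]
0.8 [  0.   15.  -43.   11.5   0.    0. ]
0.9 [  0.   25.6 -63.2  17.2   0.    0. ]
1.0 [  0.   38.2 -82.3  22.9   0.    0. ]
1.1 [  0.   52.6 -99.9  28.6   0.    0. ]
1.2 [   0.    68.7 -116.1   34.4    0.     0. ]
1.3 [   0.    86.3 -130.6   40.1    0.     0. ]
1.4 [   0.   105.4 -143.2   45.8    0.     0. ]
1.5 [   0.   125.5 -153.8   51.6    0.     0. ]
1.6 [   0.   146.7 -162.4   57.3    0.     0. ]
1.7 [   0.   168.5 -168.9   63.     0.     0. ]
```

Request:
{"fn": "step_arm", "kwargs": {
  "motion": [
    [0,3,-11,2.9,0,0,255],
    [0,15,-43,11.5,0,0,255],
    [0,25.6,-63,17.2,0,0,255],
    [0,38,-82,22.9,0,0,255],
    [0,52.6,-100,28.6,0,0,255],
    [0,68.7,-116,34.4,0,0,255],
    [0,86.3,-130.6,40.1,0,0,255],
    [0,105.4,-143,45.8,0,0,255],
    [0,125.5,-154,51.6,0,0,255],
    [0,125.5,-154,51.6,0,0,255]
  ]
}}

```text
time_s: 5.72
eef_pos: [0.4347, 0.2703, 0.1651]
eef_rot: [0.523, 0.473, 0.526, -0.475]
wrist_force: [-16.5, 2.3, 14.9]
opening: 0.119
```

Request:
{"fn": "step_arm", "kwargs": {
  "motion": [
    [0,0,0,0,0,0,200],
    [0,0,0,0,0,0,100],
    [0,0,0,0,0,0,0],
    [0,0,0,0,0,0,0],
    [0,0,0,0,0,0,0],
    [-30,0,0,0,0,0,0],
    [-85,0,0,0,0,0,0],
    [-110,0,0,0,0,0,0],
    [-110,0,0,0,0,0,0]
  ]
}}

```text
time_s: 6.85
eef_pos: [0.4393, 0.2688, 0.2771]
eef_rot: [0.525, 0.476, 0.523, -0.473]
wrist_force: [-0.6, -0.2, -0.4]
opening: 1.001
```

Run:
```python
from h import *
p,R,o=cur(); print(p,o["wrist_force"],o["opening"],o["q"])
# red jar, fingers along door y when open 1.5 -> yaw ~0.1 ; hover above jar
print(rel(p,R,[.4805,-.2755,.24],down(np.pi/2+TH-1.5)))
```

```text
[0.43925456 0.26884645 0.2771068 ] [-0.64086805 -0.22230899 -0.39626454] 1.0005531706422435 [ 3.18477571e-01  4.33218224e-03  1.70472589e+00 -4.06367177e-05
  1.42738378e+00  2.18490734e-01]
[ 3.650e+01 -1.350e+01  5.458e+02 -2.000e-01 -1.000e-01 -3.000e-01]
```

Request:
{"fn": "step_arm", "kwargs": {
  "motion": [
    [0,0,40,0,0,0,0],
    [0,-5,100,0,0,0,0],
    [20,-10,160,0,0,0,0],
    [37,-13.5,222,0,0,0,0],
    [37,-13.5,284,0,0,0,0],
    [37,-13.5,346,0,0,0,0],
    [37,-13.5,408,0,0,0,0],
    [37,-13.5,470,0,0,0,0],
    [37,-13.5,520,0,0,0,0],
    [37,-13.5,546,0,0,0,0]
  ]
}}

```text
time_s: 8.1
eef_pos: [0.4781, -0.2781, 0.2356]
eef_rot: [0.523, 0.475, 0.525, -0.475]
wrist_force: [0.6, 0.4, 0.4]
opening: 1.002
```

Request:
{"fn": "step_arm", "kwargs": {
  "motion": [
    [0,0,0,0,0,0,0],
    [0,0,0,0,0,0,0]
  ]
}}

```text
time_s: 8.35
eef_pos: [0.4788, -0.2745, 0.2369]
eef_rot: [0.524, 0.474, 0.525, -0.474]
wrist_force: [0.4, 0.2, 0.8]
opening: 1.0
```

Run:
```python
from h import *
from bench import ctrl
ims=[]
for n in("top","side"):
    p,d=ctrl.camera(n); i=ctrl.camera_info(n)
    np.savez(f"pics/{n}1.npz",p=p,d=d,T=i["T"],K=[i["fx"],i["fy"],i["cx"],i["cy"]]); ims.append(p)
a=cv2.resize(ims[0][190:320,210:330],None,fx=3,fy=3,interpolation=cv2.INTER_CUBIC)
b=cv2.resize(ims[1][150:300,280:430],None,fx=2.6,fy=2.6,interpolation=cv2.INTER_CUBIC)
cv2.imwrite("pics/c1.png",np.hstack([a,b[:390]])[:,:,::-1])
p,R,o=cur(); print(p,o["wrist_force"],o["opening"])
print("to jar",rel(p,R,[.4805,-.2755,.09],down(np.pi/2+TH-1.5)))
W=world(np.load("pics/top1.npz"))
m=(W[...,2]>.19)&(W[...,2]<.216)&(W[...,0]>.40)&(W[...,0]<.655)&(W[...,1]>.2)&(W[...,1]<.33)
r=cv2.minAreaRect((W[m][:,:2]*1000).astype(np.float32)); print(m.sum(),r,cv2.boxPoints(r).round())
```

```text
[ 0.47909894 -0.27442665  0.23748802] [ 0.61100914 -0.57223991 -0.19821988] 1.0028500312644313
to jar [ 1.475e+02  1.300e+00  1.300e+00 -1.000e-01 -0.000e+00  0.000e+00]
620 ((532.90966796875, 256.36944580078125), (241.38546752929688, 58.361785888671875), 4.510514736175537) [[410. 276.]
 [415. 218.]
 [656. 237.]
 [651. 295.]]
```

View pics/c1.png

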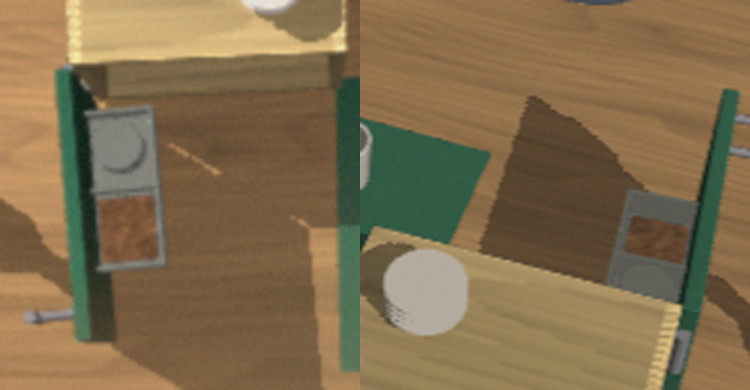

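The pad lies in the handle-side bay, centred near crop (129, 230), which is image (253, 267). The short jar stands in the hinge-side bay, and the door is open about 85°.

```bash
cat >> h.py <<'E'
def doorfit(z):
    W=world(z); p=z["p"].astype(int); R,G,B=p[...,0],p[...,1],p[...,2]
    m=(W[...,2]>.198)&(W[...,2]<.216)&(G>R+20)&(G>B+10)&(W[...,0]>.38)&(W[...,0]<.655)&(W[...,1]>.15)&(W[...,1]<.34)
    q=W[m][:,:2]; vx,vy,x,y=cv2.fitLine(q.astype(np.float32),cv2.DIST_HUBER,0,.001,.001).ravel()
    d=np.array([vx,vy])*np.sign(-vx); phi=TH-(np.arctan2(d[1],d[0])-(-np.pi/2)); phi=(phi+np.pi)%(2*np.pi)-np.pi
    return phi,np.array([x,y]),m.sum(),q
def blob(mask,z,h):
    m=cv2.morphologyEx(mask.astype(np.uint8),cv2.MORPH_OPEN,np.ones((3,3)))
    k,l,s,c=cv2.connectedComponentsWithStats(m); i=1+np.argmax(s[1:,4]); r=cv2.minAreaRect(np.argwhere(l==i)[:,::-1].astype(np.float32))
    B=[ray(z,*q,h)[:2] for q in cv2.boxPoints(r)]; return r,ray(z,*r[0],h),np.linalg.norm(np.diff(B,axis=0),axis=1)
E
python3 - <<'E'
from h import *
z=np.load("pics/top1.npz")
phi,c,n,q=doorfit(z); print("phi",phi,c,n,"door-frame of centre (expect x -7.5)",rot(TH-phi).T@(c-HINGE)*1000)
W=world(z); p=z["p"].astype(int); R,G,B=p[...,0],p[...,1],p[...,2]
reg=(W[...,0]>.42)&(W[...,0]<.64)&(W[...,1]>.14)&(W[...,1]<.26)
m=reg&(W[...,2]>.08)&(W[...,2]<.115)&(R>B+30)
r,P,s=blob(m,z,.099); print("pad",r,P,s,"in door frame",rot(TH-phi).T@(P[:2]-HINGE)*1000)
print(np.median(W[m],0))
print("bay",door(phi,.03,-.143))
zs=np.load("pics/side1.npz"); W=world(zs);p=zs["p"].astype(int); R,G,B=p[...,0],p[...,1],p[...,2]
reg=(W[...,0]>.42)&(W[...,0]<.64)&(W[...,1]>.14)&(W[...,1]<.26)
m=reg&(W[...,2]>.08)&(W[...,2]<.115)&(R>B+25)
r,P,s=blob(m,zs,.099); print("side pad",r,P,s)
for n in ("top","side"):
    z=np.load(f"pics/{n}1.npz"); W=world(z)
    m=(W[...,0]>.42)&(W[...,0]<.66)&(W[...,1]>.14)&(W[...,1]<.232)&(W[...,2]>.118)&(W[...,2]<.13)
    rr=cv2.minAreaRect((W[m][:,:2]*1000).astype(np.float32)); print("rim",m.sum(),rr)
    m=(W[...,0]>.54)&(W[...,0]<.66)&(W[...,1]>.14)&(W[...,1]<.232)&(W[...,2]>.132)&(W[...,2]<.15)
    rr=cv2.minAreaRect((W[m][:,:2]*1000).astype(np.float32)); print("short",m.sum(),rr)
E
```

```text
phi 1.5261432541268567 [0.53638834 0.23480573] 451 door-frame of centre (expect x -7.5) [  -5.73167853 -126.51307997]
pad ((252.18814086914062, 265.88116455078125), (21.293794631958008, 18.90570831298828), 84.2894058227539) [0.52100265 0.19762501 0.099     ] [0.05427353 0.06134285 0.05403622] in door frame [  30.15005365 -144.72369823]
[0.52077489 0.19804405 0.09852674]
bay [0.52270962 0.19790771]
side pad ((393.75, 241.75), (22.945585250854492, 14.512593269348145), 11.309932708740234) [0.51490004 0.19828576 0.099     ] [0.0442024  0.05426299 0.04388086]
rim 200 ((535.7294921875, 197.11904907226562), (197.77987670898438, 66.03981018066406), 4.615277290344238)
short 231 ((584.1402587890625, 207.63796997070312), (46.216373443603516, 90.38821411132812), 76.92346954345703)
rim 229 ((515.21533203125, 194.55030822753906), (159.22146606445312, 64.2371826171875), 4.8233323097229)
short 227 ((583.7992553710938, 215.21734619140625), (43.17937469482422, 78.90350341796875), 43.645137786865234)
```

Request:
{"fn": "step_arm", "kwargs": {
  "motion": [
    [30,1.5,1,0,0,0,0],
    [60,1.5,1,0,0,0,0],
    [60,1.5,1,0,0,0,0]
  ]
}}

```text
time_s: 8.82
eef_pos: [0.4794, -0.2745, 0.1755]
eef_rot: [0.523, 0.474, 0.527, -0.474]
wrist_force: [-0.2, -0.6, -0.7]
opening: 1.001
```

Request:
{"fn": "step_arm", "kwargs": {
  "motion": [
    [40,1,0,0,0,0,0],
    [80,1,0,0,0,0,0],
    [110,1,0,0,0,0,0],
    [124,1,0,0,0,0,0],
    [124,1,0,0,0,0,0],
    [124,1,0,0,0,0,100],
    [124,1,0,0,0,0,255],
    [124,1,0,0,0,0,255],
    [124,1,0,0,0,0,255],
    [124,1,0,0,0,0,255]
  ]
}}

```text
time_s: 10.07
eef_pos: [0.4822, -0.2778, 0.0553]
eef_rot: [0.525, 0.474, 0.524, -0.475]
wrist_force: [-2.6, 1.2, 5.8]
opening: 0.548
```

Request:
{"fn": "step_arm", "kwargs": {
  "motion": [
    [0,0,0,0,0,0,255],
    [-10,0,0,0,0,0,255],
    [-40,0,0,0,0,0,255],
    [-90,0,0,0,0,0,255],
    [-140,0,0,0,0,0,255],
    [-185,0,0,0,0,0,255],
    [-200,0,0,0,0,0,255],
    [-200,0,0,0,0,0,255]
  ]
}}

```text
time_s: 11.08
eef_pos: [0.4818, -0.277, 0.2543]
eef_rot: [0.525, 0.474, 0.524, -0.474]
wrist_force: [0.7, 0.4, -1.9]
opening: 0.552
```

Run:
```python
from h import *
p,R,o=cur(); print(p,o["wrist_force"],o["opening"],o["q"])
print(rel(p,R,[.5215,.1975,.255],down(np.pi/2+TH-1.526)))
```

```text
[ 0.48182599 -0.27704711  0.25430907] [ 0.65399312  0.38242009 -1.94485337] 0.5516833101530098 [-7.35413224e-01  1.17619268e-01  1.63141439e+00  2.77887640e-05
  1.39081391e+00 -8.35566297e-01]
[-1.200e+00  8.690e+01 -4.682e+02  1.300e+00  1.000e-01 -1.000e-01]
```

Request:
{"fn": "step_arm", "kwargs": {
  "motion": [
    [0,5,-25,0,0,0,255],
    [0,15,-75,0,0,0,255],
    [0,26,-130,0,0,0,255],
    [0,37,-190,0,0,0,255],
    [0,49,-250,0.5,0,0,255],
    [0,60,-310,1,0,0,255],
    [0,71,-370,1.3,0,0,255],
    [0,80,-420,1.3,0,0,255],
    [0,85,-450,1.3,0,0,255],
    [0,87,-468,1.3,0,0,255]
  ]
}}

```text
time_s: 12.32
eef_pos: [0.52, 0.1988, 0.2509]
eef_rot: [0.518, 0.479, 0.52, -0.481]
wrist_force: [0.8, 0.5, -1.0]
opening: 0.55
```

Request:
{"fn": "step_arm", "kwargs": {
  "motion": [
    [0,0,0,0,0,0,255],
    [0,0,0,0,0,0,255],
    [0,0,0,0,0,0,255]
  ]
}}

```text
time_s: 12.7
eef_pos: [0.5216, 0.1962, 0.2536]
eef_rot: [0.519, 0.481, 0.519, -0.481]
wrist_force: [0.4, -0.3, -1.4]
opening: 0.548
```

Run:
```python
from h import *
from bench import ctrl
ims=[]
for n in("top","side"):
    p,d=ctrl.camera(n); i=ctrl.camera_info(n)
    np.savez(f"pics/{n}2.npz",p=p,d=d,T=i["T"],K=[i["fx"],i["fy"],i["cx"],i["cy"]]); ims.append(p)
a=cv2.resize(ims[0][190:320,210:330],None,fx=3,fy=3,interpolation=cv2.INTER_CUBIC)
b=cv2.resize(ims[1][130:280,300:450],None,fx=2.6,fy=2.6,interpolation=cv2.INTER_CUBIC)
cv2.imwrite("pics/c2.png",np.hstack([a,b[:390]])[:,:,::-1])
p,R,o=cur(); print(p,o["wrist_force"],o["opening"],"yaw",np.arctan2(R[1,1],R[0,1]))
print(rel(p,R,[.5215,.1975,.155],down(np.pi/2+TH-1.526)))
```

```text
[0.52162858 0.19647893 0.25377881] [-0.04875556 -0.17505916 -1.43835067] 0.5509235089454457 yaw 0.0758836287943595
[98.8 -0.1 -1.  -0.1  0.  -0. ]
```

View pics/c2.png

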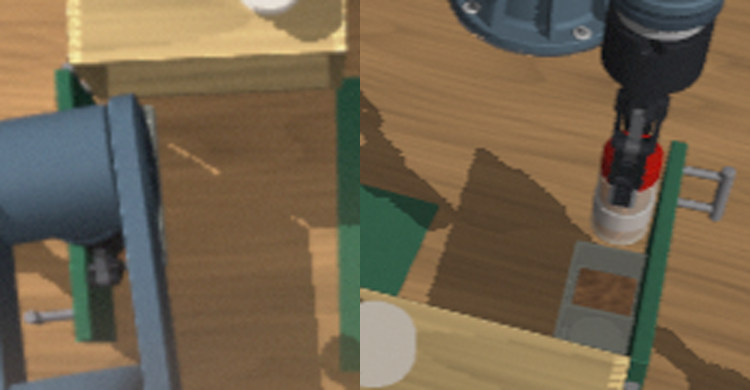

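The jar hangs upright between the fingers, directly above the handle-side bay at crop (620, 240). Lowering it now.

Request:
{"fn": "step_arm", "kwargs": {
  "motion": [
    [20,0,-1,0,0,0,255],
    [45,0,-1,0,0,0,255],
    [65,0,-1,0,0,0,255],
    [80,0,-1,0,0,0,255],
    [90,0,-1,0,0,0,255],
    [95,0,-1,0,0,0,255],
    [97,0,-1,0,0,0,255],
    [98,0,-1,0,0,0,255],
    [98,0,-1,0,0,0,255]
  ]
}}

```text
time_s: 13.92
eef_pos: [0.5216, 0.1985, 0.156]
eef_rot: [0.519, 0.48, 0.519, -0.48]
wrist_force: [-0.6, 0.0, -1.0]
opening: 0.551
```

Run:
```python
from h import *
p,R,o=cur(); print(p,o["wrist_force"],o["torque"],o["opening"])
```

```text
[0.52156405 0.19850763 0.15602578] [-0.60552102  0.0349273  -0.95686576] [0.0101837  0.00339326 0.02121361] 0.5510159688414158
```

Request:
{"fn": "step_arm", "kwargs": {
  "motion": [
    [1,0,0,0,0,0,255],
    [1,0,0,0,0,0,255]
  ]
}}

```text
time_s: 14.18
eef_pos: [0.5213, 0.1984, 0.1547]
eef_rot: [0.519, 0.48, 0.519, -0.48]
wrist_force: [-1.1, 0.2, -1.8]
opening: 0.551
```

Request:
{"fn": "step_arm", "kwargs": {
  "motion": [
    [1,0,0,0,0,0,255],
    [1,0,0,0,0,0,255]
  ]
}}

```text
time_s: 14.42
eef_pos: [0.5215, 0.1985, 0.1543]
eef_rot: [0.519, 0.48, 0.519, -0.48]
wrist_force: [-2.5, -0.2, 4.8]
opening: 0.55
```

Request:
{"fn": "step_arm", "kwargs": {
  "motion": [
    [0,0,0,0,0,0,100],
    [0,0,0,0,0,0,80],
    [0,0,0,0,0,0,50],
    [0,0,0,0,0,0,50],
    [0,0,0,0,0,0,50],
    [-15,0,0,0,0,0,50],
    [-45,0,0,0,0,0,50],
    [-85,0,0,0,0,0,50],
    [-125,0,0,0,0,0,50],
    [-125,0,0,0,0,0,50]
  ]
}}

```text
time_s: 15.68
eef_pos: [0.5236, 0.1989, 0.2841]
eef_rot: [0.521, 0.483, 0.517, -0.478]
wrist_force: [0.8, 0.4, -0.4]
opening: 0.805
```

Run:
```python
from h import *
from bench import ctrl
p,R,o=cur(); print(p,o["wrist_force"],o["opening"])
q,d=ctrl.camera("side"); i=ctrl.camera_info("side")
np.savez(f"pics/side3.npz",p=q,d=d,T=i["T"],K=[i["fx"],i["fy"],i["cx"],i["cy"]])
cv2.imwrite("pics/c3.png",cv2.resize(q[130:280,300:450],None,fx=3,fy=3,interpolation=cv2.INTER_CUBIC)[:,:,::-1])
f=1.526; print("handle",door(f,-.053,-.222)); print(rel(p,R,np.r_[door(f,-.053,-.222),.28],down(np.pi/2+TH-f)))
```

```text
[0.52360966 0.19887439 0.28412154] [ 0.8383307   0.41030671 -0.44334958] 0.8053075032678135
handle [0.43753161 0.27452774]
[  3.5 -80.  -82.1   0.   -0.   -0.5]
```

View pics/c3.png

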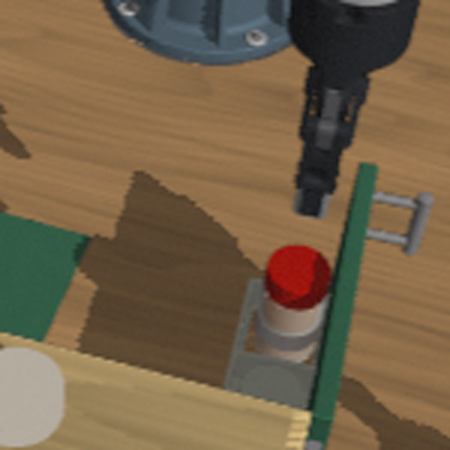

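Run:
```python
from h import *
z=np.load("pics/side3.npz"); print("handle ray",ray(z,442,197,.209))
W=world(z);p=z["p"].astype(int); R,G,B=p[...,0],p[...,1],p[...,2]
m=(R>110)&(G<60)&(B<60)&(W[...,2]>.15)&(W[...,2]<.22); t=W[m]; t=t[t[:,2]>np.percentile(t[:,2],95)-.012]
print("lid",m.sum(),np.percentile(W[m][:,2],[5,95]),cv2.minAreaRect((t[:,:2]*1000).astype(np.float32)))
z=np.load("pics/top1.npz"); W=world(z)
m=(W[...,0]>.40)&(W[...,0]<.47)&(W[...,1]>.252)&(W[...,1]<.30)&(W[...,2]>.19)&(W[...,2]<.22); q=W[m]; print("handle top",q[q[:,1]>q[:,1].max()-.008].mean(0),q[:,1].max())
```

```text
handle ray [0.44245434 0.27611337 0.209     ]
lid 254 [0.17306116 0.18929987] ((690.0275268554688, 45.30393981933594), (46.04062271118164, 506.4549865722656), 47.91582489013672)
handle top [0.43521963 0.27407224 0.20638395] 0.2778382062735613
```

Request:
{"fn": "step_arm", "kwargs": {
  "motion": [
    [3,-27,-28,0,0,0,0],
    [3,-60,-60,0,0,0,0],
    [3,-80,-82,0,0,0,0],
    [3,-80,-82,0,0,0,0],
    [40,-80,-82,0,0,0,0],
    [80,-80,-82,0,0,0,0],
    [105,-80,-82,0,0,0,0],
    [119,-80,-82,0,0,0,0],
    [119,-80,-82,0,0,0,0]
  ]
}}

```text
time_s: 16.85
eef_pos: [0.4351, 0.2733, 0.1587]
eef_rot: [0.518, 0.48, 0.519, -0.481]
wrist_force: [0.3, -0.6, 0.1]
opening: 1.001
```

Request:
{"fn": "step_arm", "kwargs": {
  "motion": [
    [0,0,0,0,0,0,100],
    [0,0,0,0,0,0,180],
    [0,0,0,0,0,0,255],
    [0,0,0,0,0,0,255],
    [0,0,0,0,0,0,255],
    [0,0,0,0,0,0,255]
  ]
}}

```text
time_s: 17.6
eef_pos: [0.4343, 0.2743, 0.1601]
eef_rot: [0.518, 0.48, 0.52, -0.481]
wrist_force: [-5.5, -0.6, 5.2]
opening: 0.123
```

Run:
```python
from h import *
p,R,o=cur(); print(p,o["wrist_force"],o["opening"],"yaw",np.arctan2(R[1,1],R[0,1]))
f0=1.526
p0,R0=np.r_[door(f0,-.053,-.222),.165],down(np.pi/2+TH-f0)
for d in (.03,.1,.2,.3,.4,.5,.6,.7,.8): print(d,rel(p0,R0,np.r_[door(f0-d,-.053,-.222),.165],down(np.pi/2+TH-f0+d)))
```

```text
[0.4342667  0.27434729 0.16013274] [-5.48431416 -0.63849618  5.18220695] 0.12289853951404188 yaw 0.07763891065511855
0.03 [ 0.  -1.5  6.7 -1.7  0.   0. ]
0.1 [ 0.  -4.2 22.4 -5.7  0.   0. ]
0.2 [  0.   -6.1  45.2 -11.5   0.    0. ]
0.3 [  0.   -5.7  68.  -17.2   0.    0. ]
0.4 [  0.   -3.1  90.6 -22.9   0.    0. ]
0.5 [  0.    1.8 112.9 -28.6   0.    0. ]
0.6 [  0.    8.8 134.6 -34.4   0.    0. ]
0.7 [  0.   18.1 155.5 -40.1   0.    0. ]
0.8 [  0.   29.3 175.3 -45.8   0.    0. ]
```

Request:
{"fn": "step_arm", "kwargs": {
  "motion": [
    [0,-1,4,-1,0,0,255],
    [0,-2.5,11,-2.9,0,0,255],
    [0,-4.2,22.4,-5.7,0,0,255],
    [0,-5.3,34,-8.6,0,0,255],
    [0,-6.1,45.2,-11.5,0,0,255],
    [0,-6,56.6,-14.3,0,0,255],
    [0,-5.7,68,-17.2,0,0,255],
    [0,-4.5,79.4,-20,0,0,255],
    [0,-3.1,90.6,-22.9,0,0,255],
    [0,-2,96,-24.3,0,0,255]
  ]
}}

```text
time_s: 18.85
eef_pos: [0.4399, 0.1777, 0.1601]
eef_rot: [0.608, 0.36, 0.609, -0.36]
wrist_force: [-5.5, -0.8, 7.0]
opening: 0.123
```

Run:
```python
from h import *
p,R,o=cur(); y=np.arctan2(R[1,1],R[0,1]); print(p,o["wrist_force"],o["opening"],"phi by yaw",np.pi/2+TH-y, "by pos",1.526-np.deg2rad(24.3))
f0=1.526-np.deg2rad(24.3); print(door(f0,-.053,-.222))
p0,R0=np.r_[door(f0,-.053,-.222),.165],down(np.pi/2+TH-f0)
for f in np.arange(f0-.05,-.02,-.05).tolist()+[0]: print(round(f0-f,3),round(f,3),rel(p0,R0,np.r_[door(f,-.053,-.222),.165],down(np.pi/2+TH-f)))
```

```text
[0.43986894 0.17766451 0.16014419] [-5.50615084 -0.75483223  6.97503693] 0.1228715153775601 phi by yaw 1.1009833759161796 by pos 1.101884991765378
[0.44282648 0.17859806]
0.05 1.052 [ 0.  -2.4 11.2 -2.9  0.   0. ]
0.1 1.002 [ 0.  -4.2 22.4 -5.7  0.   0. ]
0.15 0.952 [ 0.  -5.4 33.8 -8.6  0.   0. ]
0.2 0.902 [  0.   -6.1  45.2 -11.5   0.    0. ]
0.25 0.852 [  0.   -6.2  56.6 -14.3   0.    0. ]
0.3 0.802 [  0.   -5.7  68.  -17.2   0.    0. ]
0.35 0.752 [  0.   -4.7  79.3 -20.1   0.    0. ]
0.4 0.702 [  0.   -3.1  90.6 -22.9   0.    0. ]
0.45 0.652 [  0.   -1.  101.8 -25.8   0.    0. ]
0.5 0.602 [  0.    1.8 112.9 -28.6   0.    0. ]
0.55 0.552 [  0.    5.  123.9 -31.5   0.    0. ]
0.6 0.502 [  0.    8.8 134.6 -34.4   0.    0. ]
0.65 0.452 [  0.   13.2 145.2 -37.2   0.    0. ]
0.7 0.402 [  0.   18.1 155.5 -40.1   0.    0. ]
0.75 0.352 [  0.   23.4 165.5 -43.    0.    0. ]
0.8 0.302 [  0.   29.3 175.3 -45.8   0.    0. ]
0.85 0.252 [  0.   35.7 184.8 -48.7   0.    0. ]
0.9 0.202 [  0.   42.5 194.  -51.6   0.    0. ]
0.95 0.152 [  0.   49.8 202.7 -54.4   0.    0. ]
1.0 0.102 [  0.   57.5 211.2 -57.3   0.    0. ]
1.05 0.052 [  0.   65.6 219.2 -60.2   0.    0. ]
1.1 0.002 [  0.   74.1 226.8 -63.    0.    0. ]
1.102 0 [  0.   74.4 227.1 -63.1   0.    0. ]
```

Request:
{"fn": "step_arm", "kwargs": {
  "motion": [
    [0,-2.4,11.2,-2.9,0,0,255],
    [0,-4.2,22.4,-5.7,0,0,255],
    [0,-5.4,33.8,-8.6,0,0,255],
    [0,-6.1,45.2,-11.5,0,0,255],
    [0,-6.2,56.6,-14.3,0,0,255],
    [0,-5.7,68,-17.2,0,0,255],
    [0,-4.7,79.3,-20.1,0,0,255],
    [0,-3.1,90.6,-22.9,0,0,255],
    [0,-1,101.8,-25.8,0,0,255],
    [0,1.8,112.9,-28.6,0,0,255]
  ]
}}

```text
time_s: 20.1
eef_pos: [0.4965, 0.0794, 0.1602]
eef_rot: [0.679, 0.198, 0.679, -0.199]
wrist_force: [-2.0, 0.0, 3.4]
opening: 0.123
```

Request:
{"fn": "step_arm", "kwargs": {
  "motion": [
    [0,-2.4,11.2,-2.9,0,0,255],
    [0,-4.2,22.4,-5.7,0,0,255],
    [0,-5.4,33.8,-8.6,0,0,255],
    [0,-6.1,45.2,-11.5,0,0,255],
    [0,-6.2,56.6,-14.3,0,0,255],
    [0,-5.7,68,-17.2,0,0,255],
    [0,-4.7,79.3,-20.1,0,0,255],
    [0,-3.1,90.6,-22.9,0,0,255],
    [0,-1,101.8,-25.8,0,0,255],
    [0,-1,101.8,-25.8,0,0,255]
  ]
}}

```text
time_s: 21.35
eef_pos: [0.5826, 0.0241, 0.1602]
eef_rot: [0.706, 0.043, 0.705, -0.043]
wrist_force: [0.7, 1.2, 3.5]
opening: 0.122
```

Run:
```python
from h import *
p,R,o=cur(); y=np.arctan2(R[1,1],R[0,1]); f=np.pi/2+TH-y; print(p,o["wrist_force"],o["torque"],o["opening"],"phi by yaw",f,door(f,-.053,-.222))
d=p[:2]-HINGE; a=np.arctan2(d[1],d[0])-np.arctan2(-.222,-.053); print("phi by pos",(TH-a+np.pi)%(2*np.pi)-np.pi)
print(rel(p,R,np.r_[.618,.0154,p[2]],down(np.pi/2+TH)))
```

```text
[0.58258443 0.02408321 0.16018129] [0.66325962 1.20258358 3.52044846] [ 0.03586959 -0.05677446  0.0066892 ] 0.1222341258024897 phi by yaw 0.15303790032598408 [0.58368565 0.02483267]
phi by pos 0.15640570465437653
[ 0.1 -4.4 36.2 -8.8  0.1  0. ]
```

Now the last 0.15 rad, slowly, with a 1 mm nudge past closed.

Request:
{"fn": "step_arm", "kwargs": {
  "motion": [
    [0,-1.2,6,-1.5,0,0,255],
    [0,-2.2,12,-3,0,0,255],
    [0,-3,18,-4.5,0,0,255],
    [0,-3.7,24,-6,0,0,255],
    [0,-4.2,29,-7.2,0,0,255],
    [0,-4.5,33,-8.2,0,0,255],
    [0,-4.5,35.5,-8.8,0,0,255],
    [0,-4.5,37,-8.8,0,0,255],
    [0,-4.5,37,-8.8,0,0,255]
  ]
}}

```text
time_s: 22.48
eef_pos: [0.6137, 0.0153, 0.1601]
eef_rot: [0.703, -0.012, 0.711, 0.012]
wrist_force: [-21.8, -0.8, 19.1]
opening: 0.12
```

Run:
```python
from h import *
p,R,o=cur(); print(p,o["wrist_force"],o["opening"])
```

```text
[0.61374209 0.01527778 0.16008956] [-21.79690196  -0.75237885  19.13749492] 0.11977137093001257
```

Request:
{"fn": "step_arm", "kwargs": {
  "motion": [
    [0,0,-2,0,0,0,255],
    [0,0,-2,0,0,0,180],
    [0,0,-2,0,0,0,80],
    [0,0,-2,0,0,0,0],
    [0,0,-2,0,0,0,0],
    [0,0,-2,0,0,0,0],
    [-30,0,-2,0,0,0,0],
    [-80,0,-2,0,0,0,0],
    [-120,0,-2,0,0,0,0],
    [-120,0,-2,0,0,0,0]
  ]
}}

```text
time_s: 23.72
eef_pos: [0.618, 0.015, 0.2844]
eef_rot: [0.71, -0.013, 0.704, 0.011]
wrist_force: [-0.6, 0.2, 0.1]
opening: 1.003
```

Request:
{"fn": "step_arm", "kwargs": {
  "motion": [
    [0,0,-50,0,0,0,0],
    [0,0,-110,0,0,0,0],
    [0,0,-170,0,0,0,0],
    [0,0,-200,0,0,0,0],
    [0,0,-200,0,0,0,0],
    [0,0,-200,0,0,0,0]
  ]
}}

```text
time_s: 24.48
eef_pos: [0.4164, 0.0084, 0.2794]
eef_rot: [0.707, -0.012, 0.707, 0.012]
wrist_force: [1.4, 0.6, 1.1]
opening: 0.999
```

Run:
```python
from h import *
from bench import ctrl
p,R,o=cur(); print(p,o["wrist_force"],o["opening"],o["time_s"])
ims=[]
for n in("top","side"):
    q,d=ctrl.camera(n); i=ctrl.camera_info(n)
    np.savez(f"pics/{n}4.npz",p=q,d=d,T=i["T"],K=[i["fx"],i["fy"],i["cx"],i["cy"]]); ims.append(q)
    z0=np.load(f"pics/{n}0.npz"); 
a=cv2.resize(ims[0][130:330,210:480],None,fx=1.5,fy=1.5,interpolation=cv2.INTER_CUBIC)
b=cv2.resize(ims[1][160:360,130:400],None,fx=1.5,fy=1.5,interpolation=cv2.INTER_CUBIC)
cv2.imwrite("pics/c4.png",np.hstack([a,b])[:,:,::-1])
# side-view handle patch & door top line compare with start
z0,z4=np.load("pics/side0.npz"),np.load("pics/side4.npz"); t=z0["p"][222:234,299:312]
for nm,u0,v0,u1,v1 in (("handle",298,222,310,240),):
    t=z0["p"][v0:v1,u0:u1]; s=z4["p"][v0-14:v1+14,u0-14:u1+14]; r=cv2.matchTemplate(s,t,cv2.TM_CCOEFF_NORMED); print(nm,cv2.minMaxLoc(r),"zero shift=(14,14)")
z0,z4=np.load("pics/top0.npz"),np.load("pics/top4.npz")
t=z0["p"][212:234,308:326]; s=z4["p"][198:248,294:340]; print("top handle",cv2.minMaxLoc(cv2.matchTemplate(s,t,cv2.TM_CCOEFF_NORMED)))
```

```text
[0.41642265 0.00844324 0.27941657] [1.40272569 0.60536507 1.09683061] 0.9989896995535776 24.475
handle (-0.6599252223968506, 0.9982665181159973, (20, 20), (14, 14)) zero shift=(14,14)
top handle (-0.3263053894042969, 0.9956821203231812, (28, 5), (14, 14))
```

View pics/c4.png

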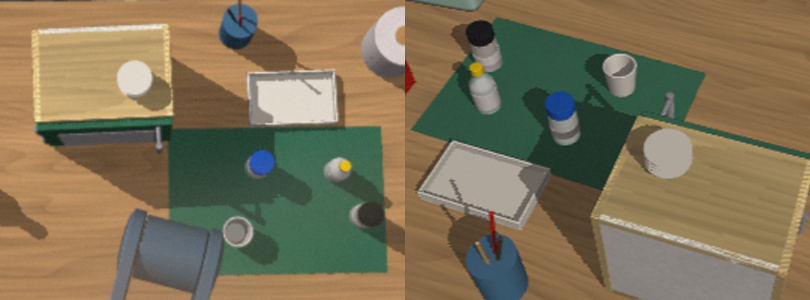

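The door is shut: the handle template matches its start position with zero shift in both views, (316, 222) top and (306, 233) side. The other objects look unmoved, and no force spike suggested the jar tipped. Handing in.

```bash
python3 -c "
from bench import ctrl
print(ctrl.hand_in())"
```

```text
the job is handed in; nothing more can be done
None
```

The red-lidded jar is in the rack on the cork pad, the door is closed again, and the job was handed in at about 24.5 s of the 72 s allowed. The hand-in gave no verdict.

- **Opening:** I swung the door by its handle to about 1.53 rad, measured in the top view. The free compartment with the pad was the handle-side one.
- **Placing:** I lowered the jar onto the pad until the wrist felt about 5 N, then let go. A side-view picture afterwards showed it upright in the compartment. I didn't get a number for its distance from the pad centre: the lid fit picked up stray pixels and was unusable. The gripper was within about 1 mm of the measured pad centre when it let go.
- **Closing:** I closed the door by the handle at about 0.4 rad/s. The force stayed at 7 N or less until the end, when I pressed it against its stop at about 22 N (29 N with the vertical part).
- **Final check:** In both views the handle matched its starting position with no pixel shift (1 pixel is roughly 3 mm), so the door is shut. The other objects looked unmoved by eye. With the arm backed off, the wrist force was within noise.
- **Not checked:** The two jars inside the rack can't be seen with the door closed. That they are still standing is inferred from the slow close and the lack of any force jump.
- **Small disagreement:** The handle position from the cupboard fit and from the gripper differed by up to 5 mm while the door was open. It caused no problem with the grip.

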